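# Slide the biscuit tin off the drawer's path and open the cutlery drawer

### The job

The blue biscuit tin stands in the way of the cutlery drawer of the little wooden chest. First slide it along the counter, without lifting or tipping it, until its whole base is on the round cork mat; then pull the cutlery drawer all the way out to its stop and let go. Leave everything else on the counter where it stands.

Things in the scene. Friction and masses are not known exactly. Their poses are not given: they have to be found in the camera images.
- tin: Closed round biscuit tin, blue with brass rings: body 146 mm across, lid 150 mm across from 55 mm up to its top at 75 mm; 0.35 to 0.7 kg, loose, too wide to grasp, slides upright on the counter when pushed low down. Origin: centre of its underside, z up; its own yaw means nothing.
- mat: Round cork mat, 200 mm across, only 1 mm thick, lying flush on the counter, it does not move and nothing catches on it. It lies either to the left or to the right of the chest. Origin: its centre at counter height.
- chest: Low oak chest with a single drawer, fixed to the counter: 220 mm deep (its x), 240 mm wide (its y), 100 mm high. Origin: centre of its underside; its own -x axis points out of the drawer front, roughly towards the robot. A stack of three white saucers, 22 mm high in all and fixed, stands on the back half of its top.
- chest_drawer0 (a joint): How far the cutlery drawer is out, m: 0 shut, 0.150 at its stop. It slides along the chest's own -x, starts shut or up to 12 mm ajar, stays where it is left and needs about 2 N to move.
- chest_drawer0_handle (a point): Middle of the drawer's steel bar handle: a level round bar 11 mm thick and 120 mm long along the chest's y, 62 mm above the counter, with its axis 35 mm in front of the drawer's face (30 mm of free space between bar and face) and 145 mm from the chest's centre when shut. Two thin stems join it to the face 51 mm either side of the middle. It moves with the drawer.
- trivet: Bystander: square white and blue tile, 110 x 110 x 8 mm, lying loose on the other side from the cork mat. Origin: centre of its underside.
- tumbler: Bystander: open green glass tumbler, 68 mm across, 110 mm high, loose, beyond the cork mat. Origin: centre of its underside.
- jar: Bystander: jar with a red cap, 52 mm across, 90 mm high, loose, beyond the tile. Origin: centre of its underside.
- soap: Bystander: orange soap bottle with a white cap, 64 mm across, 190 mm high, loose, at the left. Origin: centre of its underside.
- mug: Bystander: blue mug, 80 mm across, 90 mm high, loose, at the right. Origin: centre of its underside.
- bowl: Bystander: steel bowl, 160 mm across, 70 mm high, loose, at the right, nearer to the robot. Origin: centre of its underside.
- spoon: Bystander: wooden spoon, 200 mm long, lying flat at the left, nearer to the robot. Origin: under its middle.
There are look-alikes about, which are no part of the job. What is shaped like the tin but pink or turquoise is not meant.

How it is judged:
On the way, in this order (a step that is already met when the one before it is completed fails the run):
1. the tin stands with its whole base on the cork mat, at rest (horizontal distance between tin and mat below 0.025 m and linear speed of tin below 0.02 m/s and angle between tin's own z axis and vertical below 0.05 rad), for 0.2 s.
2. the drawer is out at its stop (value of joint chest_drawer0 above 0.142 m), for 0.2 s.
At the end, for the whole second after the job is handed in: The tin stands upright and at rest with its whole base on the cork mat (centres within 25 mm), and the drawer is out to within 8 mm of its stop; nothing else has been shifted (all of step 1 and value of joint chest_drawer0 above 0.142 m and height (world z) of tin below 0.005 m); the robot touches nothing.
It fails at once if the tin is tipped or lifted off the counter (angle between tin's own z axis and vertical above 0.2 rad or height (world z) of tin above 0.015 m).
It fails at once if another thing on the counter is shifted by more than 20 mm or knocked over (distance of any of trivet, tumbler, jar, soap, mug, bowl, spoon from where it was at the start of the episode above 0.02 m or angle between any of trivet, tumbler, jar, soap, mug, bowl, spoon's own z axis and vertical above 0.4 rad).
It also fails if it takes over 56 s, if anything falls off the work surface, if the arm or the gripper's body presses on something with over 40 N, if the wrist force passes 120 N, or if a joint passes its speed limit or range.

### The arm

A 6-joint arm with a two-finger parallel gripper is mounted at the origin on the work surface. World frame = base frame: x ahead of the robot, y to its left, z up, the work surface at z = 0. Lengths are in m, angles in rad, forces in N, time in s.
With the tool pointing down it reaches from about 0.325 to 0.9 m from the base axis. Payload 6.1 kg.
Tool frame: the origin (TCP) lies on the centre line of the jaws, within the pads' length; the fingertips stand 8 mm ahead of it and the grasp point (between the pads) lies 11 mm behind it (nose_length is the z of the fingertips in the tool frame, in m); z points along the fingers, y is the line along which they close (so a half turn about z gives the same grasp; the last joint's range is limited). The gripper opens to 85 mm and grips with 20 to 120 N. Pads are 22 mm wide; open, the fingers measure 114 mm over their backs; the gripper's body (76 mm by 85 mm) begins 54 mm behind the grasp point. The pads swing forward as they close: fully open they stand 13 mm farther back than shut.
Start: joints at [-0.126, 0.22, 1.526, -0, 1.395, -0.126], TCP at [0.625, -0, 0.239] pointing down, gripper open.
Joint ranges: [-2.98, 2.98], [-0.91, 2.08], [0.09, 2.57], [-1.24, 4.39], [0.2, 2.65], [-2.68, 2.68]. Speed limits (rad/s): [2.57, 2.57, 3.01, 3.14, 3.14, 3.14].

### API

Orientations are given as [roll, pitch, yaw] about the fixed x, y, z axes, in that order (R = Rz(yaw) Ry(pitch) Rx(roll)).
In Python, from bench import * gives the robot as it stands.
- The arm moves only by the shell command python3 -m crank 'ROWS'. ROWS is JSON, a list of rows, each an object with "hand": the opening in per cent of the stroke, from 0 (shut) to 100 (fully open); "linear": the shift along the tool's x, y, z in mm, a list of three; "rotation": the turn, a rotation vector about the tool's x, y, z in rad, a list of three. In form: [{"hand": hand, "linear": [x, y, z], "rotation": [ax, ay, az]}, ...]. A call has 1 to 8 rows; each row shifts and turns the commanded pose from where the row before left it, along the tool's axes as they then stand; what a row does not reach is not made up. A row lasts 1/10 s, in which the tool goes at most 50 mm and 8.59 degrees, less where a joint would pass 70% of its speed; a pose out of reach is approached as far as the arm can. A call is refused whole if a number of a shift passes 50 or a number of a turn 0.15, either way. A call with a gripper value outside its range is refused whole. The fingers move at their own pace and stop on an object; the grip force is fixed at half the most. Time passes only in rows, so rows that do not move let the fingers close. It gives the time, the measured TCP pose, the force, the opening and the grip force at its end, in the units of the state.
- sense(): the state, without advancing time (a new reading comes with each control period).
- snapshot(name): name is "scene" or "side" or "wrist"; returns a dict with "frame" (400x640x3 uint8, red, green, blue), "camera_matrix" (3x3 intrinsics, pixels), "cam_to_world" (4x4, takes a point from camera to world coordinates). Camera axes: x right, y down, z forward; pixel columns grow to the right and rows downward; lengths in m; the calibration is good to about 2 mm. A picture is of the moment at which its call begins. There is no depth.
- sign_off(): hands the job in; it is judged then, once.
Trained networks look in a picture, given as the dict that the camera call returned (one of the last four; its "shot" number tells which), for a name from the list of things; names that differ only in an ending like _2 or _b are one class to them, and where a whole thing is asked for, a point or a joint stands for the part that bears it (a point fixed in the world has none). Each returns a list of dicts, best first, with "confidence" (0 to 1); they miss things now and then, are a little off and sometimes report something else, mostly with a low value. They report only what shows in the picture. A call takes as long as a camera call. They do not tell look-alikes from the thing itself.
- spot_in(label, picture): "xy" ([column, row] as shares, 0 to 1, of the picture: columns of its width, rows of its height, amid what is visible of it).
The state is a dict: "time": time; "q": joint angles; "qd": joint speeds; "joint_efforts": joint torques, N m; "tool_pos": TCP position; "tcp_rot": TCP orientation; "force": force on the tool from outside, world axes, zero at the start; "ft_torque": the same for the moment, N m; "finger_gap": finger opening in m; "grasp_force": force on a finger pad.
Only numpy, scipy, OpenCV 4.12 (cv2) and the standard library are available. Lean on these libraries where they do the work, as an engineer would, in place of code of your own. Each camera call takes 0.05 s, during which the arm holds its last target. There are 200 camera calls.

## Working session

There is one attempt and no reset: what is moved stays moved. The work goes in short steps, Python scripts to look and compute and a shell command to move; the robot and the scene stay as the last step left them, time stands still between calls to the robot, and variables do not carry over. Pictures are saved under pics/ and viewed, at most 10 in all, crops included, and the job is handed in when it is done.

```bash
mkdir -p pics; cat > h.py <<'E'
from bench import *
import numpy as np, cv2
def ray(p,uv,z):
    K=np.array(p["camera_matrix"]);T=np.array(p["cam_to_world"])
    d=T[:3,:3]@np.linalg.solve(K,[uv[0],uv[1],1]);o=T[:3,3]
    return o+d*(z-o[2])/d[2]
def proj(p,X):
    K=np.array(p["camera_matrix"]);T=np.array(p["cam_to_world"])
    c=T[:3,:3].T@(np.array(X)-T[:3,3]);u=K@c;return u[:2]/u[2]
def save(p,n): cv2.imwrite(f"pics/{n}.png",p["frame"][:,:,::-1])
E
python3 - <<'E'
from h import *
hs=dict(tin=.04,mat=0,chest=.05,chest_drawer0_handle=.062,trivet=.008,tumbler=.055,jar=.045,bowl=.035,mug=.045,soap=.095)
for c in("scene","side"):
    p=snapshot(c);save(p,c);print(c,np.round(np.array(p["cam_to_world"])[:3,3],2))
    for k,z in hs.items():
        for r in spot_in(k,p)[:3]:
            uv=np.array(r["xy"])*[640,400];print(k,round(r["confidence"],2),uv.round(),ray(p,uv,z).round(3)[:2])
s=sense();print(s["tool_pos"],s["tcp_rot"],s["time"])
E
```

```text
scene [1.13 1.15 1.28]
tin 0.92 [329. 217.] [0.507 0.041]
tin 0.92 [346. 173.] [ 0.325 -0.154]
tin 0.7 [404. 226.] [0.29 0.2 ]
mat 0.7 [373. 282.] [0.504 0.34 ]
chest 0.77 [261. 227.] [ 0.749 -0.018]
chest 0.54 [391. 318.] [0.551 0.508]
chest_drawer0_handle 0.72 [428. 310.] [0.442 0.542]
chest_drawer0_handle 0.67 [293. 220.] [0.638 0.014]
trivet 0.73 [298. 169.] [ 0.467 -0.304]
trivet 0.68 [332. 215.] [0.475 0.008]
tumbler 0.69 [325. 292.] [0.682 0.339]
jar 0.78 [253. 163.] [ 0.637 -0.379]
jar 0.56 [327. 291.] [0.672 0.333]
bowl 0.69 [370. 281.] [0.528 0.353]
bowl 0.59 [305. 122.] [ 0.306 -0.571]
mug 0.61 [259. 136.] [ 0.543 -0.543]
soap 0.63 [430. 311.] [0.458 0.563]
soap 0.58 [389. 317.] [0.575 0.527]
side [ 0.12 -0.66  0.95]
tin 0.84 [294. 358.] [ 0.223 -0.381]
tin 0.83 [286. 264.] [ 0.325 -0.157]
tin 0.78 [221. 189.] [0.281 0.184]
mat 0.67 [262. 147.] [0.494 0.332]
chest 0.65 [382. 174.] [ 0.744 -0.039]
chest_drawer0_handle 0.63 [352. 185.] [ 0.627 -0.035]
trivet 0.68 [373. 293.] [ 0.486 -0.341]
tumbler 0.86 [305. 114.] [0.691 0.354]
jar 0.64 [436. 273.] [ 0.646 -0.395]
jar 0.22 [304. 199.] [0.481 0.01 ]
bowl 0.75 [393. 371.] [ 0.399 -0.525]
mug 0.65 [442. 327.] [ 0.559 -0.508]
[ 6.24981205e-01 -1.11637197e-05  2.39280914e-01] [-3.14155500e+00  2.08215180e-05  1.57078827e+00] 1.1
```

View pics/scene.png

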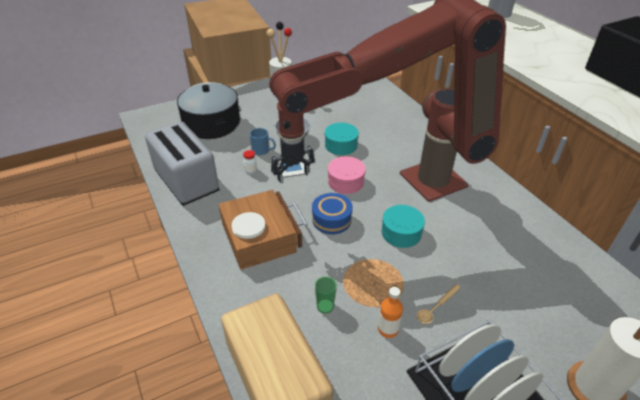

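View pics/side.png

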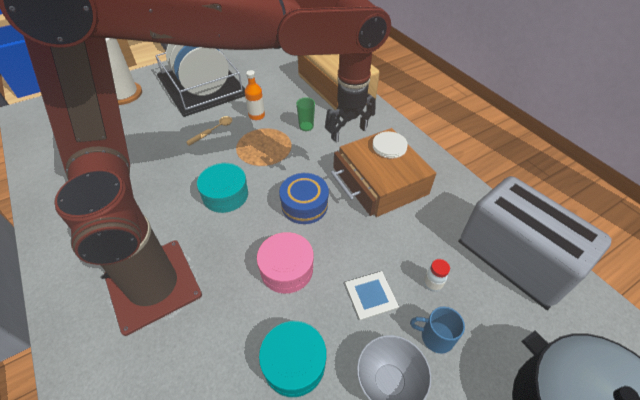

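The blue tin is at scene px (332,212) and side px (304,198). The look-alikes are turquoise at scene (403,226) and (342,138), and pink at (346,175). Only the blue one with brass rings fits. The cork mat is on the left at scene (373,282), and the chest is at (261,227). Next I'll fit the tin and mat outlines and enlarge a crop.

```bash
cat > fit.py <<'E'
from h import *
from scipy.optimize import minimize
def tinmask(p,c):
    h=cv2.cvtColor(p["frame"],cv2.COLOR_RGB2HSV)
    m=((h[...,0]>106)&(h[...,0]<132)&(h[...,1]>110)).astype(np.uint8)
    m=cv2.morphologyEx(m,cv2.MORPH_CLOSE,np.ones((9,9)))
    n,l,st,_=cv2.connectedComponentsWithStats(m)
    k=l[int(c[1])-10:int(c[1])+11,int(c[0])-25:int(c[0])+26];k=np.bincount(k[k>0]).argmax()
    return cv2.convexHull(np.argwhere(l==k)[:,::-1].astype(np.float32)).astype(np.int32)
def hullpoly(p,pts): return cv2.convexHull(np.array([proj(p,x) for x in pts],np.float32))
A=np.linspace(0,2*np.pi,60)
def tinpts(x,y): return [(x+r*np.cos(a),y+r*np.sin(a),z) for a in A for r,z in((.073,0),(.073,.055),(.075,.055),(.075,.075))]
def matpts(x,y): return [(x+.1*np.cos(a),y+.1*np.sin(a),.001) for a in A]
def fill(h):
    m=np.zeros((1600,2560),np.uint8);cv2.fillPoly(m,[np.round(np.array(h,float)*4+1.5).astype(np.int32)],1);return m>0
def fit(p,hull,f,x0):
    M=fill(hull)
    def c(v):
        B=fill(hullpoly(p,f(*v)));return 1-(M&B).sum()/(M|B).sum()
    r=minimize(c,x0,method="Nelder-Mead",options=dict(initial_simplex=[x0,np.add(x0,[.02,0]),np.add(x0,[0,.02])],xatol=3e-4,fatol=1e-4));return r.x.round(4),round(r.fun,3)
def matmask(p,c):
    h=cv2.cvtColor(p["frame"],cv2.COLOR_RGB2HSV)
    m=((h[...,0]>5)&(h[...,0]<22)&(h[...,1]>70)).astype(np.uint8)
    w=np.zeros_like(m);cv2.circle(w,(int(c[0]),int(c[1])),40,1,-1);m&=w
    m=cv2.morphologyEx(m,cv2.MORPH_OPEN,np.ones((3,3)))
    n,l,st,_=cv2.connectedComponentsWithStats(m);k=1+st[1:,4].argmax()
    return cv2.convexHull(np.argwhere(l==k)[:,::-1].astype(np.float32)).astype(np.int32)
E
python3 - <<'E'
from fit import *
for c,t,mm in(("side",(304,198),(263,147)),("scene",(332,212),(370,282))):
    p=snapshot(c);im=p["frame"][:,:,::-1].copy()
    for f,mk,u,z in((tinpts,tinmask,t,.04),(matpts,matmask,mm,0)):
        h=mk(p,u);x,e=fit(p,h,f,ray(p,u,z)[:2]);print(c,f.__name__,x,e)
        cv2.polylines(im,[np.round(hullpoly(p,f(*x))).astype(np.int32)],1,(0,0,255) ,1)
    r=(220,100) if c=="side" else (210,170)
    g=cv2.resize(im[r[1]:r[1]+144,r[0]:r[0]+230],(805-5,501),interpolation=cv2.INTER_CUBIC)
    cv2.imwrite(f"pics/crop_{c}.png",g)
E
```

```text
side tinpts [0.4899 0.02  ] 0.116
side matpts [0.5021 0.333 ] 0.027
scene tinpts [0.4855 0.0169] 0.141
scene matpts [0.5034 0.3419] 0.132
```

View pics/crop_side.png

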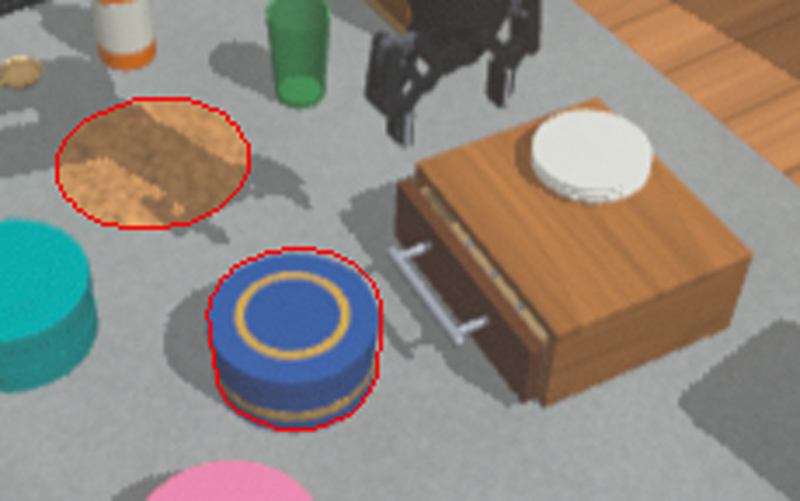

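View pics/crop_scene.png

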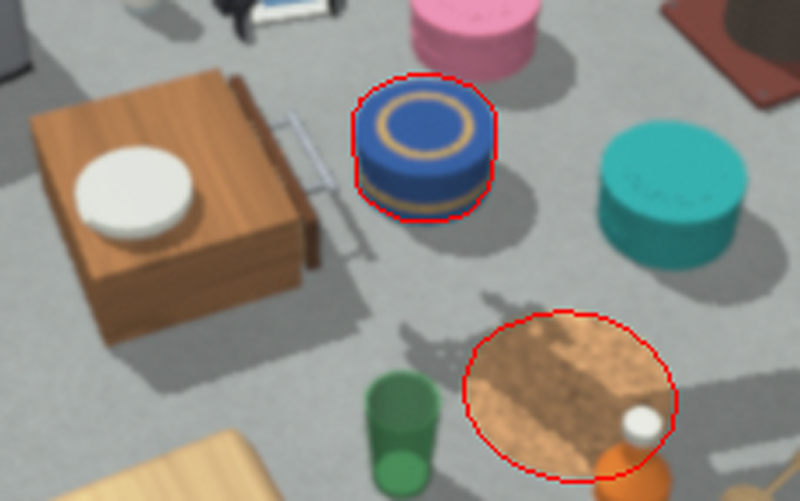

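The overlays confirm the blue, brass-ringed tin at about (0.488, 0.018) and the mat at (0.502, 0.333). In the side crop the handle bar runs from (393,250) to (461,340), and in the scene crop from (292,117) to (332,188). The start pose already has tool x = world +y and tool y = world +x, so I can cradle the tin from -y with open fingers.

```bash
python3 -m crank '[{"hand":100,"linear":[-32,-46,0],"rotation":[0,0,0]},{"hand":100,"linear":[-32,-46,0],"rotation":[0,0,0]},{"hand":100,"linear":[-31,-45,0],"rotation":[0,0,0]},{"hand":100,"linear":[0,0,45],"rotation":[0,0,0]},{"hand":100,"linear":[0,0,45],"rotation":[0,0,0]},{"hand":100,"linear":[0,0,30],"rotation":[0,0,0]},{"hand":100,"linear":[0,0,0],"rotation":[0,0,0]}]'
python3 - <<'E'
from h import *
for c,o,e in(("side",(220,100),((393,250),(461,340))),("scene",(210,170),((332,188),(292,117)))):
    p=snapshot(c); L=[ray(p,np.array(o)+np.array(q)/3.478,.062)[:2] for q in e]
    d=L[0]-L[1];print(c,np.round(L,3).tolist(),"mid",((L[0]+L[1])/2).round(4),"len",np.hypot(*d).round(3),"yaw",round(np.arctan2(-d[0],d[1]),3))
E
```

```text
time: 1.9
tool_pos: [0.4979, -0.0844, 0.1148]
tcp_rot: [-3.133, -0.003, 1.57]
force: [-0.7, 1.0, -0.7]
finger_gap: 0.0853
grasp_force: 0.0
side [[0.61, 0.044], [0.6, -0.077]] mid [ 0.605  -0.0167] len 0.121 yaw -0.076
scene [[0.609, 0.051], [0.599, -0.063]] mid [ 0.604  -0.0061] len 0.115 yaw -0.08
```

```bash
python3 -m crank '[{"hand":100,"linear":[0,0,0],"rotation":[0,0.149,0]},{"hand":100,"linear":[0,0,0],"rotation":[0,0,0]},{"hand":100,"linear":[0,0,0],"rotation":[0,0,0]}]'
```

```text
time: 2.3
tool_pos: [0.5031, -0.0871, 0.1213]
tcp_rot: [3.139, -0.145, 1.569]
force: [-0.1, 0.1, 0.1]
finger_gap: 0.0858
grasp_force: 0.0
```

```bash
python3 -m crank '[{"hand":100,"linear":[-5,-5,32],"rotation":[0,0,0]},{"hand":100,"linear":[-5,-5,32],"rotation":[0,0,0]},{"hand":100,"linear":[-5,-5,32],"rotation":[0,0,0]},{"hand":100,"linear":[0,0,0],"rotation":[0,0,0]},{"hand":100,"linear":[0,0,0],"rotation":[0,0,0]}]'; python3 -c "
from h import *
p=snapshot('side');cv2.imwrite('pics/a.png',cv2.resize(p['frame'][100:300,200:460,::-1],None,fx=3,fy=3))"
```

```text
time: 2.8
tool_pos: [0.4871, -0.0856, 0.023]
tcp_rot: [-3.141, -0.148, 1.572]
force: [0.1, 0.1, 0.3]
finger_gap: 0.0857
grasp_force: 0.0
```

View pics/a.png

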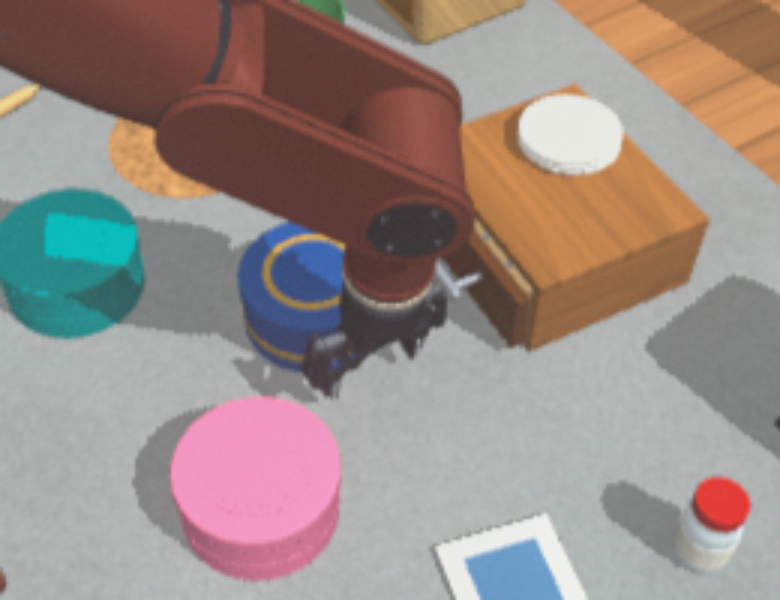

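The fingers are down behind the tin on its -y side, clear of the pink one. Pushing in +y.

```bash
python3 -m crank '[{"hand":100,"linear":[10,0,1.5],"rotation":[0,0,0]},{"hand":100,"linear":[10,0,1.5],"rotation":[0,0,0]},{"hand":100,"linear":[8,0,1.2],"rotation":[0,0,0]},{"hand":100,"linear":[8,0.5,1.2],"rotation":[0,0,0]},{"hand":100,"linear":[10,0.5,1.5],"rotation":[0,0,0]},{"hand":100,"linear":[10,0.5,1.5],"rotation":[0,0,0]},{"hand":100,"linear":[10,0.5,1.5],"rotation":[0,0,0]},{"hand":100,"linear":[10,0.5,1.5],"rotation":[0,0,0]}]'
python3 - <<'E'
from fit import *
p=snapshot("scene");
h=cv2.cvtColor(p["frame"],cv2.COLOR_RGB2HSV)
c=proj(p,(.488,.05,.04)).astype(int);print(c);t=tinmask(p,c);print(fit(p,t,tinpts,[.488,.05]))
print(sense()["force"],sense()["tool_pos"])
E
```

```text
time: 3.65
tool_pos: [0.4895, -0.0085, 0.0223]
tcp_rot: [3.141, -0.149, 1.571]
force: [-0.9, -1.9, 1.3]
finger_gap: 0.0854
grasp_force: 1.4
[335 217]
(array([0.4894, 0.0548]), np.float64(0.145))
[-0.35720574  0.50203963  0.30184469] [ 0.48917934 -0.00709598  0.02216176]
```

```bash
python3 -m crank '[{"hand":100,"linear":[10,0.6,1.5],"rotation":[0,0,0]},{"hand":100,"linear":[15,0.7,2.25],"rotation":[0,0,0]},{"hand":100,"linear":[15,0.7,2.25],"rotation":[0,0,0]},{"hand":100,"linear":[15,0.7,2.25],"rotation":[0,0,0]},{"hand":100,"linear":[15,0.7,2.25],"rotation":[0,0,0]},{"hand":100,"linear":[15,0.7,2.25],"rotation":[0,0,0]},{"hand":100,"linear":[15,0.7,2.25],"rotation":[0,0,0]},{"hand":100,"linear":[15,0.7,2.25],"rotation":[0,0,0]}]'
python3 -m crank '[{"hand":100,"linear":[15,0.7,2.25],"rotation":[0,0,0]},{"hand":100,"linear":[15,0.7,2.25],"rotation":[0,0,0]},{"hand":100,"linear":[15,0.7,2.25],"rotation":[0,0,0]},{"hand":100,"linear":[15,0.7,2.25],"rotation":[0,0,0]},{"hand":100,"linear":[15,0.7,2.25],"rotation":[0,0,0]},{"hand":100,"linear":[12,0.6,1.8],"rotation":[0,0,0]},{"hand":100,"linear":[8,0.4,1.2],"rotation":[0,0,0]},{"hand":100,"linear":[5,0.3,0.75],"rotation":[0,0,0]}]'
python3 - <<'E'
from fit import *
for n in("scene","side"):
    p=snapshot(n)
    c=proj(p,(.5,.285,.04)).astype(int)
    try: t=tinmask(p,c);print(c,fit(p,t,tinpts,[.5,.285]))
    except Exception as e: print(e)
    im=p["frame"][:,:,::-1];cv2.imwrite(f"pics/b_{n}.png",cv2.resize(im[max(c[1]-75,0):c[1]+75,c[0]-100:c[0]+100],None,fx=4,fy=4))
print(sense()["force"],sense()["tool_pos"])
E
```

```text
time: 4.5
tool_pos: [0.4944, 0.1079, 0.022]
tcp_rot: [-3.141, -0.149, 1.571]
force: [-0.8, -1.5, 1.0]
finger_gap: 0.0852
grasp_force: 1.2
time: 5.3
tool_pos: [0.4993, 0.209, 0.022]
tcp_rot: [-3.141, -0.149, 1.572]
force: [0.2, -2.4, 0.5]
finger_gap: 0.0854
grasp_force: 1.2
[366 262] (array([0.4974, 0.2713]), np.float64(0.145))
[268 145] (array([0.5018, 0.2773]), np.float64(0.309))
[0.47307299 0.15625444 0.51035916] [0.49937505 0.20889763 0.02209449]
```

View pics/b_scene.png

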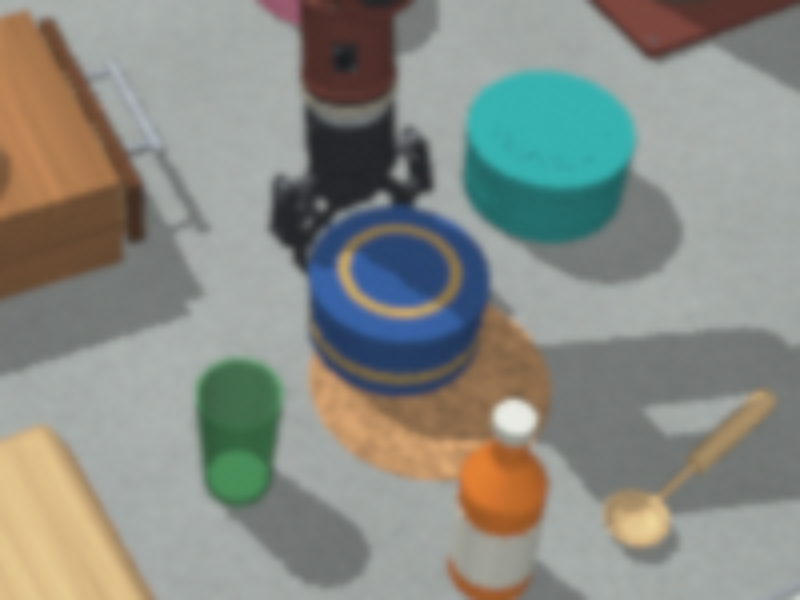

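The tin is upright and about 60 mm short of the mat centre in +y. Pushing the remainder.

```bash
python3 -m crank '[{"hand":100,"linear":[10,0.5,1.5],"rotation":[0,0,0]},{"hand":100,"linear":[10,0.5,1.5],"rotation":[0,0,0]},{"hand":100,"linear":[10,0.5,1.5],"rotation":[0,0,0]},{"hand":100,"linear":[10,0.5,1.5],"rotation":[0,0,0]},{"hand":100,"linear":[10,0.5,1.5],"rotation":[0,0,0]},{"hand":100,"linear":[6,0.5,0.9],"rotation":[0,0,0]},{"hand":100,"linear":[4,0.3,0.6],"rotation":[0,0,0]},{"hand":100,"linear":[0,0,0],"rotation":[0,0,0]}]'
python3 - <<'E'
from fit import *
p=snapshot("scene")
c=proj(p,(.5,.33,.04)).astype(int)
t=tinmask(p,c);x,e=fit(p,t,tinpts,[.5,.33]);print(c,x,e)
im=p["frame"][:,:,::-1].copy()
cv2.polylines(im,[np.round(hullpoly(p,matpts(.502,.333))).astype(np.int32)],1,(0,0,255),1)
cv2.imwrite(f"pics/c.png",cv2.resize(im[c[1]-75:c[1]+75,c[0]-100:c[0]+100],None,fx=4,fy=4))
print(sense()["tool_pos"])
E
```

```text
time: 6.2
tool_pos: [0.5028, 0.2696, 0.0222]
tcp_rot: [3.141, -0.149, 1.571]
force: [0.4, 0.2, 0.2]
finger_gap: 0.0856
grasp_force: 0.0
[373 272] [0.5012 0.3333] 0.151
[0.50290226 0.26930529 0.02230098]
```

View pics/c.png

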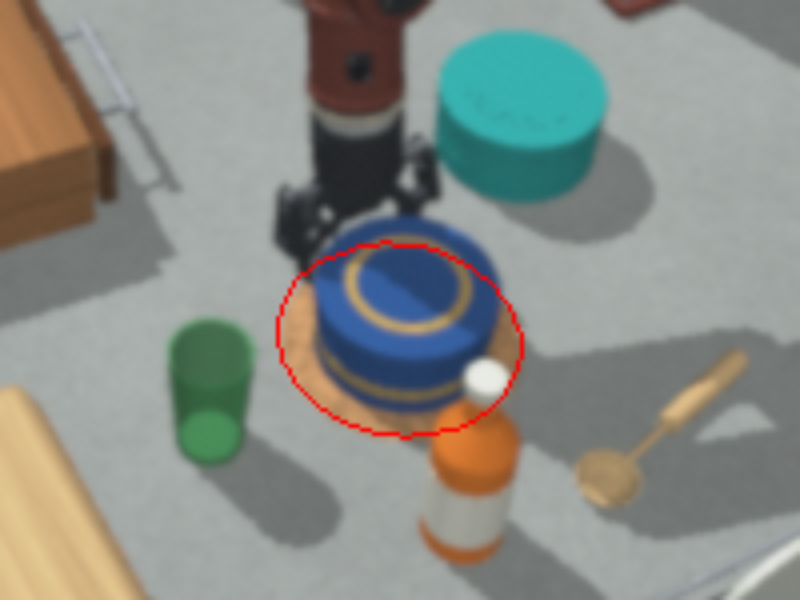

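The mat outline matches the cork, and the tin is centred on it to within a few mm. Backing off, rising, levelling, and heading to the handle.

```bash
python3 -m crank '[{"hand":100,"linear":[-20,0,-3],"rotation":[0,0,0]},{"hand":100,"linear":[-40,0,-6],"rotation":[0,0,0]},{"hand":100,"linear":[6.5,0,-44],"rotation":[0,0,0]},{"hand":100,"linear":[6.5,0,-44],"rotation":[0,0,0]},{"hand":100,"linear":[6.5,0,-44],"rotation":[0,0,0]},{"hand":35,"linear":[0,0,0],"rotation":[0,-0.149,0]},{"hand":35,"linear":[-48,24,0],"rotation":[0,0,0]},{"hand":35,"linear":[-48,24,0],"rotation":[0,0,0]}]'
python3 -m crank '[{"hand":35,"linear":[-48,24,0],"rotation":[0,0,0]},{"hand":35,"linear":[-48,24,0],"rotation":[0,0,0]},{"hand":35,"linear":[0,0,0],"rotation":[0,0,0.08]},{"hand":35,"linear":[0,0,0],"rotation":[0,0,0]},{"hand":35,"linear":[0,0,0],"rotation":[0,0,0]},{"hand":35,"linear":[0,0,0],"rotation":[0,0,0]}]'
python3 - <<'E'
from h import *
p=snapshot("wrist")
im=p["frame"][:,:,::-1].copy()
s=sense();print(s["tool_pos"],s["tcp_rot"],s["finger_gap"])
for X in((.61,.0475,.062),(.599,-.07,.062)):
    u=proj(p,X);print(u);cv2.circle(im,tuple(int(v) for v in u),4,(0,0,255),1)
for r in spot_in("chest_drawer0_handle",p)[:2]:
    uv=np.array(r["xy"])*[640,400];print(r["confidence"],uv,ray(p,uv,.062))
cv2.imwrite("pics/w.png",im)
E
```

```text
time: 7.05
tool_pos: [0.5476, 0.1226, 0.1569]
tcp_rot: [3.139, -0.0, 1.581]
force: [1.8, -0.0, 0.5]
finger_gap: 0.0439
grasp_force: 0.0
time: 7.65
tool_pos: [0.5918, 0.0299, 0.1556]
tcp_rot: [-3.141, -0.0, 1.493]
force: [-0.0, -0.5, -0.3]
finger_gap: 0.0298
grasp_force: 0.0
[0.59188224 0.03000063 0.15561923] [-3.14149068e+00 -2.08781771e-04  1.49322154e+00] 0.029704763300843425
[346.52238337 187.4878291 ]
[341.90059477 317.48903709]
0.64 [391.104 202.8  ] [0.64478956 0.0322655  0.062     ]
```

View pics/w.png

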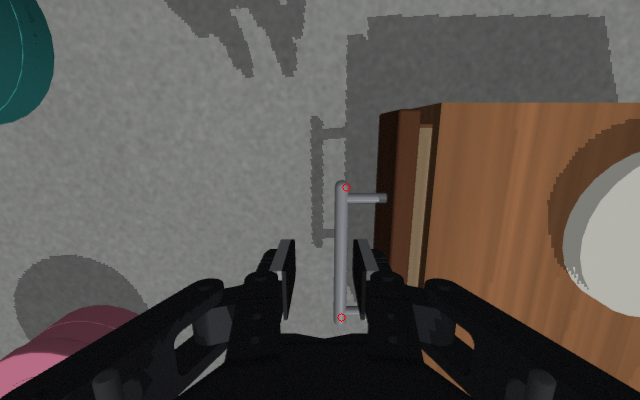

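The wrist view shows the bar running vertically at column 341, from row 186 to 318. It is parallel to the pads and agrees with the projected ends to within 3 mm. Moving over its middle and descending.

```bash
python3 -m crank '[{"hand":35,"linear":[-40,13,0],"rotation":[0,0,0]},{"hand":35,"linear":[0,0,0],"rotation":[0,0,0]},{"hand":35,"linear":[0,0,30],"rotation":[0,0,0]},{"hand":35,"linear":[0,0,20],"rotation":[0,0,0]},{"hand":35,"linear":[0,0,15],"rotation":[0,0,0]},{"hand":35,"linear":[0,0,0],"rotation":[0,0,0]},{"hand":35,"linear":[0,0,0],"rotation":[0,0,0]}]'
python3 - <<'E'
from h import *
p=snapshot("wrist");save(p,"w2")
E
```

```text
time: 8.45
tool_pos: [0.6022, -0.0115, 0.0909]
tcp_rot: [3.142, -0.0, 1.492]
force: [-0.3, 0.2, 0.3]
finger_gap: 0.03
grasp_force: 0.0
```

View pics/w2.png

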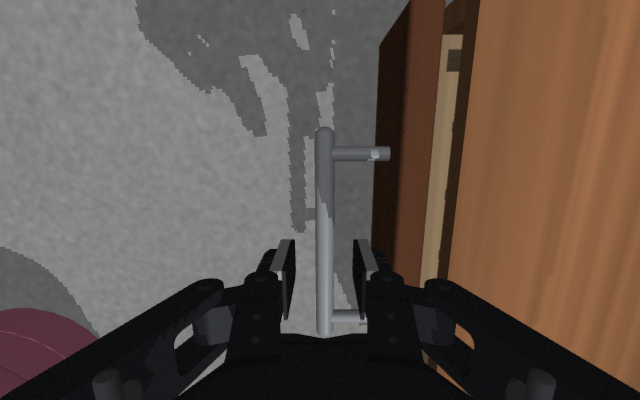

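The bar is centred between the pads (column 325). Descending and gripping.

```bash
python3 -m crank '[{"hand":35,"linear":[0,0,12],"rotation":[0,0,0]},{"hand":35,"linear":[0,0,12],"rotation":[0,0,0]},{"hand":35,"linear":[0,0,10],"rotation":[0,0,0]},{"hand":0,"linear":[0,0,0],"rotation":[0,0,0]},{"hand":0,"linear":[0,0,0],"rotation":[0,0,0]},{"hand":0,"linear":[0,0,0],"rotation":[0,0,0]},{"hand":0,"linear":[0,0,0],"rotation":[0,0,0]}]'
```

```text
time: 9.2
tool_pos: [0.6008, -0.0118, 0.0551]
tcp_rot: [-3.139, -0.0, 1.491]
force: [1.3, 0.1, -15.0]
finger_gap: 0.0086
grasp_force: 58.2
```

```bash
python3 -m crank '[{"hand":0,"linear":[0,0,0],"rotation":[0,0,0]},{"hand":0,"linear":[0,-5,0],"rotation":[0,0,0]},{"hand":0,"linear":[0,-8,0],"rotation":[0,0,0]},{"hand":0,"linear":[0,-10,0],"rotation":[0,0,0]},{"hand":0,"linear":[0,0,0],"rotation":[0,0,0]}]'
```

```text
time: 9.7
tool_pos: [0.5759, -0.0098, 0.0552]
tcp_rot: [-3.137, 0.0, 1.491]
force: [-0.5, -1.2, -23.6]
finger_gap: 0.0088
grasp_force: 58.3
```

```bash
python3 -m crank '[{"hand":0,"linear":[0,-10,1],"rotation":[0,0,0]},{"hand":0,"linear":[0,-14,1],"rotation":[0,0,0]},{"hand":0,"linear":[0,-14,0],"rotation":[0,0,0]},{"hand":0,"linear":[0,-14,0],"rotation":[0,0,0]},{"hand":0,"linear":[0,-14,0],"rotation":[0,0,0]},{"hand":0,"linear":[0,-14,0],"rotation":[0,0,0]},{"hand":0,"linear":[0,-10,0],"rotation":[0,0,0]},{"hand":0,"linear":[0,-6,0],"rotation":[0,0,0]}]'
```

```text
time: 10.5
tool_pos: [0.483, -0.0026, 0.0551]
tcp_rot: [3.141, 0.0, 1.491]
force: [1.2, -1.0, -18.9]
finger_gap: 0.0092
grasp_force: 60.2
```

```bash
python3 -m crank '[{"hand":0,"linear":[0,-6,0],"rotation":[0,0,0]},{"hand":0,"linear":[0,-5,0],"rotation":[0,0,0]},{"hand":0,"linear":[0,-4,0],"rotation":[0,0,0]},{"hand":0,"linear":[0,-3,0],"rotation":[0,0,0]},{"hand":0,"linear":[0,0,0],"rotation":[0,0,0]}]'
```

```text
time: 11.0
tool_pos: [0.4655, -0.0012, 0.0551]
tcp_rot: [3.141, 0.0, 1.491]
force: [-0.8, -2.3, -12.9]
finger_gap: 0.0086
grasp_force: 60.9
```

```bash
python3 -m crank '[{"hand":0,"linear":[0,-3,0],"rotation":[0,0,0]},{"hand":0,"linear":[0,-3,0],"rotation":[0,0,0]},{"hand":0,"linear":[0,0,0],"rotation":[0,0,0]}]'; python3 -m crank '[{"hand":0,"linear":[0,-3,0],"rotation":[0,0,0]},{"hand":0,"linear":[0,-2,0],"rotation":[0,0,0]},{"hand":0,"linear":[0,0,0],"rotation":[0,0,0]}]'
```

```text
time: 11.3
tool_pos: [0.461, -0.0008, 0.0551]
tcp_rot: [3.137, 0.0, 1.491]
force: [5.6, -3.4, -17.5]
finger_gap: 0.0085
grasp_force: 60.4
time: 11.6
tool_pos: [0.4609, -0.0008, 0.0553]
tcp_rot: [3.126, 0.0, 1.49]
force: [27.4, -3.6, -41.0]
finger_gap: 0.0085
grasp_force: 58.3
```

The drawer is at its stop: the force jumped to 27 N with no further travel. Relaxing, opening, and rising.

```bash
python3 -m crank '[{"hand":0,"linear":[0,4,0],"rotation":[0,0,0]},{"hand":35,"linear":[0,0,0],"rotation":[0,0,0]},{"hand":35,"linear":[0,0,0],"rotation":[0,0,0]},{"hand":35,"linear":[0,0,0],"rotation":[0,0,0]},{"hand":35,"linear":[0,0,0],"rotation":[0,0,0]}]'; python3 -m crank '[{"hand":35,"linear":[0,0,-15],"rotation":[0,0,0]},{"hand":35,"linear":[0,0,-25],"rotation":[0,0,0]},{"hand":35,"linear":[0,0,-40],"rotation":[0,0,0]},{"hand":35,"linear":[0,0,-40],"rotation":[0,0,0]},{"hand":35,"linear":[0,0,0],"rotation":[0,0,0]},{"hand":35,"linear":[0,0,0],"rotation":[0,0,0]},{"hand":35,"linear":[0,0,0],"rotation":[0,0,0]}]'
python3 - <<'E'
from fit import *
p=snapshot("side");save(p,"end_side")
s=sense();print(s["tool_pos"],s["force"])
w=snapshot("wrist")
for r in spot_in("chest_drawer0_handle",w)[:2]: print(r["confidence"],ray(w,np.array(r["xy"])*[640,400],.062))
q=snapshot("scene");c=proj(q,(.502,.333,.04)).astype(int)
print(fit(q,tinmask(q,c),tinpts,[.5,.33]))
cv2.imwrite("pics/end.png",np.vstack([cv2.resize(x["frame"][:,:,::-1],(480,300)) for x in(q,w)]))
E
```

```text
time: 12.1
tool_pos: [0.4593, -0.0003, 0.0556]
tcp_rot: [3.14, -0.0, 1.491]
force: [0.2, -0.5, 0.0]
finger_gap: 0.0295
grasp_force: 0.0
time: 12.8
tool_pos: [0.4577, -0.0002, 0.1737]
tcp_rot: [-3.14, -0.0, 1.491]
force: [-0.0, -0.1, -1.0]
finger_gap: 0.0296
grasp_force: 0.0
[ 4.57471472e-01 -1.83220941e-04  1.73241698e-01] [ 0.45308877  0.89003266 -0.49329971]
0.63 [0.58667518 0.01259411 0.062     ]
(array([0.5022, 0.3332]), np.float64(0.147))
```

View pics/end.png

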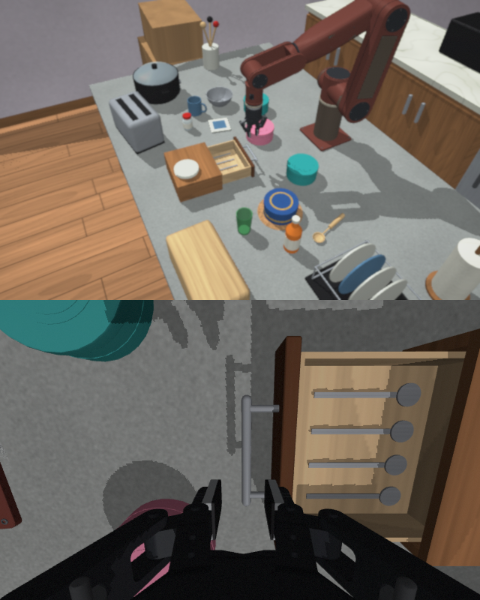

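The tin is on the mat at (0.502, 0.333), the drawer is fully out with the bar free of the fingers, and nothing else has moved. Handing in.

```bash
python3 -c "
from bench import *
print(sign_off())"
```

```text
the job is handed in; nothing more can be done
None
```

I slid the blue tin onto the cork mat, pulled the cutlery drawer out to its stop and released it, saw nothing else shifted in the last pictures, and handed the job in; no verdict came back.

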